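# Dispense one lens block and nudge it onto the felt spot

## Task

Press the dispenser's black plunger all the way down once, so that a single lens block slides out, and let the plunger come up again. Then, without picking the block up, nudge it along the bench until the whole block lies flat on the round felt spot. Leave the other blocks in the dispenser and do not disturb the parts bin, the tape roll or the jar.

Things in the scene. Friction and masses are not known exactly. Their poses are not given: they have to be found in the camera images.
- dispenser: Lens-block dispenser fixed to the bench: square aluminium magazine (45 x 45 mm outside, 46 mm tall) in front, grey housing (72 x 50 mm, 38 mm tall) behind, 5 mm thick foot flanges at both sides, 85 mm wide over all. Origin: on the bench under the magazine's centre. +x points back to the plunger, z up. Front face at x = -24 mm, back at x = +95 mm.
- outlet (a point): Foot of the front of the magazine, on the bench, in the middle of the slot (39 x 13 mm) where blocks slide out along the bench in the dispenser's -x direction, towards the robot. A full press brings the block's centre to about 24 mm in front of this point (a quick press throws it up to 15 mm farther). Fixed to the dispenser, same axes.
- plunger_top (a point): Centre of the top of the plunger's black round cap (30 mm across, 12 mm thick), which moves with it: 72 mm above the bench when up, 52 mm when fully down; 62 mm behind the dispenser's origin (its +x). Press it straight down.
- plunger (a joint): Plunger travel: 0 = up, 0.020 m = fully down. It takes 2 N at first and about 6 N when fully down, against a hard stop, and springs back when released. An inner pusher advances 2.5 mm for each mm of plunger; when the plunger is up again, the next block has dropped to the bench inside the magazine.
- block_1: The lens block at the bottom of the stack, the one that is dispensed: a loose steel disc 36 mm across, 10 mm thick, with a shallow recess in its top, about 25 g. Origin: centre of its underside; z up.
- block_2: Second lens block, same shape, resting on the first in the magazine at the start. Origin: centre of its underside.
- block_3: Third lens block, same shape, on top of the second. Origin: centre of its underside.
- felt_spot: Round grey felt spot on the bench, 76 mm across, paper thin (0.6 mm: things slide over its edge freely). Origin: its centre, on the bench. It lies to the left or to the right in front of the dispenser.
- parts_bin: Small open grey bin, 99 x 68 mm, 36 mm tall, loose; bystander on the other side from the felt spot. Origin: centre of its underside; x along its length.
- tape_roll: Small roll of blue tape lying flat, 44 mm across, 12 mm tall, loose; bystander between robot and dispenser. Origin: centre of its underside.
- pad_jar: Small round jar with a white lid, 42 mm across, 44 mm tall, loose; bystander at the far right. Origin: centre of its underside.
There are look-alikes about, which are no part of the job. There is more than one size of the dispenser; the one meant has the size given above.

How it is judged:
By the outcome, as a careful person would: the job done as asked, in the order asked, and still so for the second after the job is handed in, with the robot touching nothing.
It also fails if it takes over 56 s, if anything falls off the work surface, if the arm or the gripper's body presses on something with over 40 N, if the wrist force passes 120 N, or if a joint passes its speed limit or range.

## Robot

A 7-joint arm with a two-finger parallel gripper is mounted at the origin on the work surface; the furniture and walls round the work are solid. World frame = base frame: x ahead of the robot, y to its left, z up, the work surface at z = 0. Lengths are in m, angles in rad, forces in N, time in s.
With the tool pointing down it reaches from about 0.4 to 0.9 m from the base axis. Payload 5.6 kg.
Tool frame: the origin (TCP) lies midway between the tips of the shut fingers; the grasp point (between the pads) lies 19 mm behind it; y points along the fingers, z is the direction in which the jaws open and shut, and the axes are right-handed (so a half turn about y gives the same grasp; the last joint's range is limited). The gripper opens to 92 mm and grips with 3 to 60 N. Pads are 20 mm wide; open, the fingers measure 128 mm over their backs; the gripper's body (75 mm by 189 mm) begins 69 mm behind the grasp point.
Start: joints at [1.296, 0.468, -0.012, 1.603, 0.006, 1.071, -0.056], TCP at [0.149, -0.633, 0.18] pointing down, gripper open.
Joint ranges: [-2.53, 2.53], [-0.31, 2.02], [-1.57, 1.55], [0.28, 2.44], [-1.29, 4.43], [0.15, 1.84], [-2.92, 2.92]. Speed limits (rad/s): [2.57, 2.57, 3.14, 3.14, 3.14, 3.14, 3.14].

## Interface

Orientations are given as a 3x3 rotation matrix whose columns are the frame's x, y, z axes.
In Python, from station import env, effector, solver, viewer, workorder, search_frame, tip_of gives the robot as it stands. Calls block until the motion is done:
- env.reach(position, orientation): joint-space move of the TCP to a pose.
- env.movel(position, frame=None, rate=0.15): straight line of the TCP; frame=None keeps the orientation; rate is the mean speed in m/s.
- env.goto_joints(angles): joint-space move.
- effector.release() and effector.grasp(squeeze=None): open the fingers fully, or close them until they stop; squeeze is the grip in N (None keeps the last).
- env.pause(seconds).
- solver.inverse_kinematics(position, orientation): joint angles nearest the present ones, or None.
- env.sense(): the state.
- viewer.read_camera(name): name is "scene" or "top" or "wrist"; returns (picture, depth): 420x560x3 uint8, red, green, blue; 420x560 float32, m along the optical axis (not along the pixel's ray), 0 where there is no reading.
- viewer.camera_info(name): a dict with "intrinsics" (3x3 intrinsics, pixels), "dist_coeffs" ([k1, k2, p1, p2, k3] as OpenCV has them; the pictures are not rectified), "eye" and "rotation" of the camera in the world; the wrist camera has in their place "T_tool_cam" (4x4, takes a point from camera to tool coordinates, whose origin is the TCP and whose axes are the tool frame's). Camera axes: x right, y up, looking along -z (the intrinsics and any distortion apply to the point x, -y, -z); pixel columns grow to the right and rows downward; lengths in m; the calibration is good to about 2 mm. A picture is of the moment at which its call begins: read the wrist's pose just before it. camera_info takes no time and is no camera call.
A pose or a line that the arm cannot do raises env.PlanningError and nothing moves.
- workorder.finish_job(): hands the job in, once; it reports no verdict.
Trained networks look in the newest picture that a camera, given by its name, has taken for a name from the list of things; names that differ only in an ending like _2 or _b are one class to them, and where a whole thing is asked for, a point or a joint stands for the part that bears it (a point fixed in the world has none). Each returns a list of dicts, best first, with "score" (0 to 1); they miss things now and then, are a little off and sometimes report something else, mostly with a low value. They report only what shows in the picture. A call takes as long as a camera call. They do not tell look-alikes from the thing itself.
- search_frame(camera, name): "at" ([x, y, z] in m, in world coordinates, good to about 4 mm: the middle of the surface that is visible of it).
- tip_of(camera, name): "at" ([x, y, z] in m, in world coordinates, good to about 4 mm: a listed point, or the origin of a listed thing).
The state is a dict: "t": time; "joint_positions": joint angles; "joint_velocities": joint speeds; "tau": joint torques, N m; "ee_pos": TCP position; "tcp_rot": TCP orientation; "wrist_force": force on the tool from outside, world axes, zero at the start; "moment": the same for the moment, N m; "gripper_width": finger opening in m.
Only numpy, scipy, OpenCV 4.12 (cv2) and the standard library are available. Lean on these libraries where they do the work, as an engineer would, in place of code of your own. Each camera call takes 0.05 s, during which the arm holds its last target. There are 200 camera calls.

## Working session

There is one attempt and no reset: what is moved stays moved. The work goes in short steps, each a Python script; the robot and the scene stay as the last script left them, time stands still between calls to the robot, and variables do not carry over. Pictures are saved under pics/ and viewed, about 8 in all and at most 12, crops included, and the job is handed in when it is done.

```bash
ls; mkdir -p pics; cat > h.py <<'E'
import numpy as np, cv2
from station import env, effector, solver, viewer, workorder, search_frame, tip_of
def save(c,n):
    p,d=viewer.read_camera(c); cv2.imwrite(f'pics/{n}.png',p[...,::-1]); np.save(f'pics/{n}.npy',d); return p,d
def ray_pts(c,uv,z=None,depth=None):
    i=viewer.camera_info(c); K=np.array(i['intrinsics']); D=np.array(i['dist_coeffs'])
    if 'eye' in i: e=np.array(i['eye']);R=np.array(i['rotation'])
    else:
        s=env.sense();T=np.array(i['T_tool_cam']);Rt=np.array(s['tcp_rot']);R=Rt@T[:3,:3];e=Rt@T[:3,3]+s['ee_pos']
    n=cv2.undistortPoints(np.array(uv,float).reshape(-1,1,2),K,D)[:,0]
    r=np.c_[n[:,0],-n[:,1],-np.ones(len(n))]@R.T
    t=(z-e[2])/r[:,2] if depth is None else np.array(depth)
    return e+r*t[:,None]
E
python3 - <<'E'
from h import *
np.set_printoptions(precision=3,suppress=True)
s=env.sense();print(s['t'],s['tcp_rot'])
for c in ['top','scene']:
    save(c,c+'0')
    for n in ['dispenser','felt_spot','tape_roll','parts_bin','pad_jar']:
        print(c,n,[(np.round(r['at'],3),round(r['score'],2)) for r in search_frame(c,n)])
    for n in ['dispenser','outlet','plunger_top','felt_spot']:
        print(c,'tip',n,[(np.round(r['at'],3),round(r['score'],2)) for r in tip_of(c,n)])
E
```

```text
pics
0.0 [[-0.973 -0.001  0.23 ]
 [-0.23   0.002 -0.973]
 [ 0.    -1.    -0.002]]
top dispenser [(array([ 0.75 , -0.245,  0.028]), 0.87), (array([ 0.606, -0.131,  0.036]), 0.72)]
top felt_spot [(array([ 0.465,  0.047, -0.002]), 0.73)]
top tape_roll [(array([ 0.371, -0.129,  0.007]), 0.56), (array([ 0.628, -0.138,  0.072]), 0.32)]
top parts_bin [(array([ 0.484, -0.324,  0.004]), 0.97)]
top pad_jar [(array([ 0.647, -0.337,  0.045]), 0.86)]
top tip dispenser [(array([ 0.566, -0.125, -0.001]), 0.89), (array([ 0.715, -0.24 ,  0.004]), 0.73)]
top tip outlet [(array([ 0.699, -0.234, -0.002]), 0.83), (array([ 0.539, -0.122, -0.   ]), 0.74)]
top tip plunger_top [(array([ 0.76 , -0.252,  0.05 ]), 0.45)]
top tip felt_spot [(array([ 0.467,  0.051, -0.005]), 0.92)]
scene dispenser [(array([ 0.734, -0.231,  0.019]), 0.97), (array([ 0.6  , -0.115,  0.036]), 0.59)]
scene felt_spot [(array([0.46 , 0.053, 0.002]), 0.84)]
scene tape_roll [(array([ 0.374, -0.122,  0.007]), 0.64)]
scene parts_bin [(array([ 0.483, -0.32 ,  0.018]), 0.74)]
scene pad_jar [(array([ 0.645, -0.334,  0.04 ]), 0.53)]
scene tip dispenser [(array([ 0.565, -0.128,  0.003]), 0.94), (array([ 0.716, -0.239, -0.003]), 0.9), (array([ 0.626, -0.13 ,  0.072]), 0.37)]
scene tip outlet [(array([ 0.702, -0.238, -0.   ]), 0.85), (array([ 0.544, -0.121, -0.002]), 0.83)]
scene tip plunger_top [(array([ 0.628, -0.13 ,  0.071]), 0.67), (array([ 0.758, -0.243,  0.047]), 0.41)]
scene tip felt_spot [(array([0.463, 0.049, 0.003]), 0.67)]
```

View pics/top0.png

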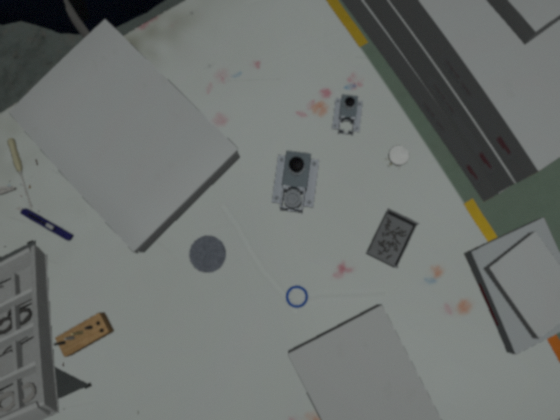

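View pics/scene0.png

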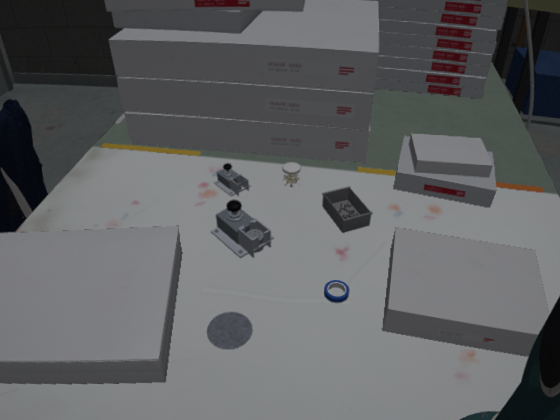

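The top view shows the larger dispenser (the one meant) at about (295,185). The small look-alike is at (347,115), the felt at (207,253), the tape at (297,296), the bin at (391,238) and the jar at (398,155). The scene view agrees. Next I'll get the exact plunger position, the dispenser yaw and the box heights from depth, then start moving.

```bash
python3 - <<'E'
from h import *
np.set_printoptions(precision=3,suppress=True)
uu,vv=np.meshgrid(np.arange(560),np.arange(420)); uv=np.c_[uu.ravel(),vv.ravel()]
for c in ['top','scene']:
    d=np.load(f'pics/{c}0.npy').ravel(); P=ray_pts(c,uv,depth=d)
    P=P[d>0]
    near=(np.hypot(P[:,0]-.6,P[:,1]+.13)<.09)
    m=near&(P[:,2]>.062)&(P[:,2]<.085); q=P[m]; print(c,'cap',m.sum(),q.mean(0),(q.min(0)+q.max(0))/2,np.median(q[:,2]))
    m=near&(P[:,2]>.026)&(P[:,2]<.055); q=P[m][:,:2].astype(np.float32); print(cv2.minAreaRect(q))
    m=near&(P[:,2]>.026)&(P[:,2]<.042); q=P[m][:,:2].astype(np.float32); print('housing',cv2.minAreaRect(q))
    for n,b in dict(leftbox=(.45,.9,.1,.6),rbox=(.1,.4,-.5,-.12),farR=(.2,.55,-.8,-.5)).items():
        m=(P[:,0]>b[0])&(P[:,0]<b[1])&(P[:,2]>.03)&(P[:,2]<.4)&(P[:,1]>b[2])&(P[:,1]<b[3]); q=P[m]
        if len(q): print(n,m.sum(),np.percentile(q,[1,50,99],axis=0).ravel())
R=lambda a:None
a=np.radians(-5)
for yaw in [90,-90]:
    y=np.radians(yaw); X=np.array([np.cos(y),np.sin(y),0]);Y=np.array([0,0,-1.]);Z=np.cross(X,Y)
    print(yaw,solver.inverse_kinematics([.628,-.13,.1],np.c_[X,Y,Z]),solver.inverse_kinematics([.3,-.5,.25],np.c_[X,Y,Z]))
E
```

```text
top cap 187 [ 0.626 -0.136  0.072] [ 0.627 -0.135  0.071] 0.07195254745563817
((0.6009941697120667, -0.13162794709205627), (0.050094760954380035, 0.11808641254901886), 81.43628692626953)
housing ((0.6009941697120667, -0.13162794709205627), (0.050094760954380035, 0.11808641254901886), 81.43628692626953)
leftbox 22633 [0.463 0.103 0.064 0.705 0.231 0.071 0.891 0.435 0.077]
rbox 11159 [ 0.14  -0.39   0.041  0.228 -0.253  0.061  0.351 -0.13   0.066]
farR 7787 [ 0.26  -0.646  0.035  0.382 -0.567  0.084  0.5   -0.502  0.09 ]
scene cap 147 [ 0.624 -0.131  0.07 ] [ 0.626 -0.133  0.069] 0.07082587182897326
((0.6018484234809875, -0.12935541570186615), (0.050833337008953094, 0.12113968282938004), 82.30715942382812)
housing ((0.6018484234809875, -0.12935541570186615), (0.050833337008953094, 0.12113968282938004), 82.30715942382812)
leftbox 21156 [0.472 0.104 0.034 0.629 0.209 0.07  0.867 0.338 0.072]
rbox 13009 [ 0.102 -0.48   0.032  0.201 -0.233  0.061  0.364 -0.125  0.063]
farR 4354 [ 0.256 -0.669  0.032  0.356 -0.555  0.077  0.494 -0.501  0.087]
90 [-0.648  0.981  1.338  1.744 -1.003  1.282 -2.202] [ 0.758  0.289  0.268  1.708 -0.083  1.156 -2.094]
-90 [ 0.603  0.639 -0.641  1.658  0.439  0.994 -0.188] [ 1.251  0.32  -0.35   1.674  0.117  1.168  0.872]
```

```bash
cat >> h.py <<'E'
def rot(deg):
    y=np.radians(deg); X=np.array([np.cos(y),np.sin(y),0]);Y=np.array([0,0,-1.]); return np.c_[X,Y,np.cross(X,Y)]
E
python3 - <<'E'
from h import *
np.set_printoptions(precision=3,suppress=True)
effector.grasp()
p=env.sense()['ee_pos']; env.movel([p[0],p[1],.26])
env.reach([.58,-.128,.25],rot(-98))
save('wrist','w1')
print([(r['at'],r['score']) for r in tip_of('wrist','plunger_top')],[(r['at'],r['score']) for r in tip_of('wrist','outlet')])
d=np.load('pics/w1.npy').ravel();uu,vv=np.meshgrid(np.arange(560),np.arange(420))
P=ray_pts('wrist',np.c_[uu.ravel(),vv.ravel()],depth=d)
m=(d>0)&(np.hypot(P[:,0]-.627,P[:,1]+.134)<.03)&(abs(P[:,2]-.072)<.006);q=P[m]
print(m.sum(),(q.min(0)+q.max(0))/2,q.mean(0)) if m.any() else print('none')
s=env.sense();print(s['t'],s['ee_pos'],s['wrist_force'],s['gripper_width'])
E
```

```text
[([0.6261, -0.134, 0.0729], 0.69), ([0.7582, -0.2458, 0.0481], 0.47)] [([0.704, -0.2397, -0.0003], 0.67), ([0.5415, -0.1225, -0.0012], 0.56)]
377 [ 0.629 -0.136  0.07 ] [ 0.629 -0.135  0.072]
5.5417 [ 0.58  -0.129  0.25 ] [0.612 0.712 0.379] 0.0005368590045742756
```

View pics/w1.png

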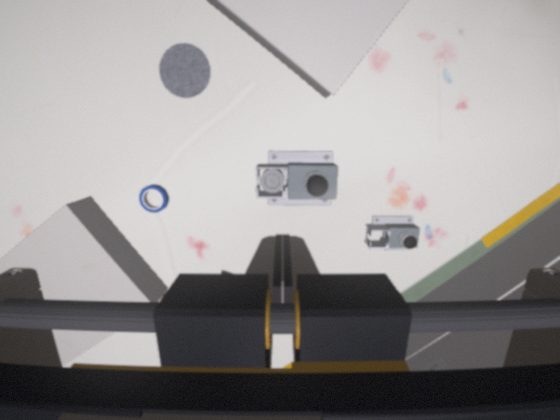

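The wrist view shows the plunger cap at (317,185), the magazine at (272,181) and the felt at (185,70). The measurements agree to about 2 mm, so I'll press now.

```bash
python3 - <<'E'
from h import *
np.set_printoptions(precision=3,suppress=True)
x,y=.6275,-.1345
env.reach([x,y,.11],rot(-98)); env.movel([x,y,.078],rate=.08)
f0=np.array(env.sense()['wrist_force']); print('f0',f0)
env.movel([x,y,.056],rate=.015)
s=env.sense();print(s['ee_pos'],s['wrist_force']-f0)
z=.056
while z>.047:
    z-=.0015; env.movel([x,y,z],rate=.015); env.pause(.1)
    s=env.sense(); f=s['wrist_force'][2]-f0[2]; print(round(z,4),s['ee_pos'][2],f)
    if f>12: break
env.pause(.2)
env.movel([x,y,.085],rate=.03); env.movel([x,y,.15],rate=.15)
env.reach([.53,-.16,.2],rot(-98))
save('wrist','w2')
for c in ['wrist','top']:
    if c=='top': save('top','t2')
    print(c,[(r['at'],r['score']) for r in tip_of(c,'block_1')],[(r['at'],r['score']) for r in tip_of(c,'plunger_top')])
print(env.sense()['t'])
E
```

```text
f0 [-0.12  -0.052  0.836]
[ 0.628 -0.135  0.056] [ 0.28   0.098 -1.061]
0.0545 0.05447799078987885 0.1493810948204729
0.053 0.052973817978612496 -0.7234952067940325
0.0515 0.05148654073020099 -1.0722213022135618
0.05 0.04997554519776715 -1.36745165809808
0.0485 0.04847366178486474 -1.4107675518907679
0.047 0.046984316902631836 -0.5991963854122299
wrist [([0.5605, -0.1259, 0.0212], 0.62)] [([0.6256, -0.1354, 0.068], 0.82), ([0.7562, -0.2451, 0.0484], 0.61)]
top [] []
13.475
```

View pics/w2.png

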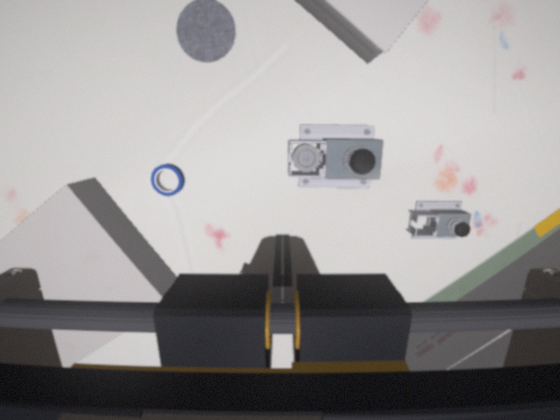

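The press read no contact force. The plunger is still up and no block came out. I'll go down again and look at the fingertip and the cap.

```bash
python3 - <<'E'
from h import *
np.set_printoptions(precision=3,suppress=True)
i=viewer.camera_info('wrist');T=np.linalg.inv(np.array(i['T_tool_cam']));print(np.array(i['T_tool_cam']))
for y in [0,-.019]:
    p=T@[0,y,0,1];uv,_=cv2.projectPoints(np.array([[p[0],-p[1],-p[2]]]),np.zeros(3),np.zeros(3),np.array(i['intrinsics']),np.array(i['dist_coeffs']));print(p,uv.ravel())
x,y=.6275,-.1345
env.reach([x,y,.11],rot(-98)); env.movel([x,y,.062],rate=.1)
s=env.sense();print(s['t'],s['ee_pos'],s['wrist_force'],s['tau'])
a,_=save('scene','s3'); b,_=save('wrist','w3')
a=cv2.resize(a[160:290,170:310],None,fx=3,fy=3);b=cv2.resize(b[120:300,190:370],None,fx=2.17,fy=2.17)[:390]
cv2.imwrite('pics/c3.png',np.hstack([a[:390],b[:390,:380]])[...,::-1])
E
```

```text
[[-0.    -0.967 -0.254 -0.07 ]
 [ 0.     0.254 -0.967 -0.205]
 [ 1.    -0.     0.     0.002]
 [ 0.     0.     0.     1.   ]]
[-0.002 -0.016 -0.217  1.   ] [278.907 229.748]
[-0.002 -0.021 -0.198  1.   ] [278.601 238.839]
14.7083 [ 0.628 -0.135  0.062] [-0.094 -0.207  0.043] [  0.134 -53.748  -8.826 -19.615  -0.042   0.01   -0.002]
```

View pics/c3.png

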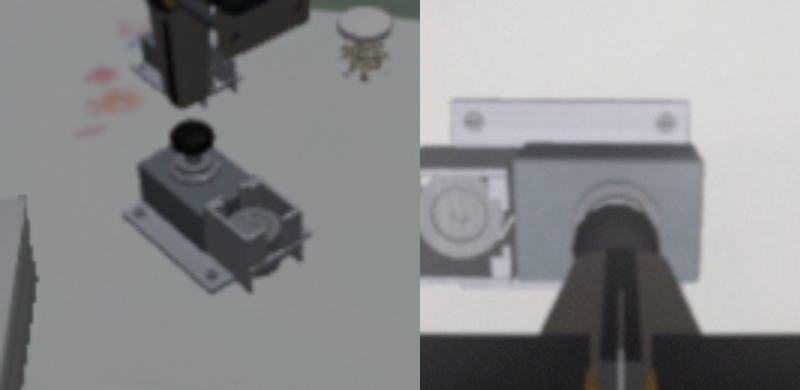

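The crop shows the fingertips at crop (190,105) hanging clear above the cap, which is at (190,135). So the real tip is higher than reported or offset from it. I'll measure it from depth.

```bash
python3 - <<'E'
from h import *
np.set_printoptions(precision=3,suppress=True)
uu,vv=np.meshgrid(np.arange(560),np.arange(420)); uv=np.c_[uu.ravel(),vv.ravel()]
save('top','t3')
for c,f in [('scene','s3'),('wrist','w3'),('top','t3')]:
    d=np.load(f'pics/{f}.npy').ravel(); P=ray_pts(c,uv,depth=d)
    m=(d>0)&(np.hypot(P[:,0]-.64,P[:,1]+.145)<.07)&(P[:,2]>.045)&(P[:,2]<.2)
    q=P[m]; U=uv[m]
    print(c,m.sum())
    for lo in np.arange(.045,.2,.006):
        k=(q[:,2]>=lo)&(q[:,2]<lo+.006)
        if k.sum()>2: print(round(lo,3),k.sum(),q[k].min(0),q[k].max(0),U[k].mean(0))
E
```

```text
scene 972
0.045 104 [ 0.572 -0.15   0.045] [ 0.637 -0.104  0.051] [239.827 217.971]
0.051 6 [ 0.619 -0.136  0.052] [ 0.628 -0.128  0.055] [233.5   211.833]
0.057 6 [ 0.615 -0.131  0.061] [ 0.631 -0.121  0.062] [232.833 210.5  ]
0.063 38 [ 0.612 -0.148  0.063] [ 0.634 -0.119  0.069] [233.895 208.289]
0.069 106 [ 0.612 -0.147  0.069] [ 0.64  -0.119  0.074] [232.943 203.821]
0.093 5 [ 0.625 -0.125  0.096] [ 0.634 -0.123  0.098] [227.6 194.2]
0.099 27 [ 0.614 -0.137  0.1  ] [ 0.641 -0.122  0.105] [229.556 192.37 ]
0.105 34 [ 0.614 -0.139  0.105] [ 0.643 -0.122  0.111] [231.059 190.412]
0.111 39 [ 0.613 -0.139  0.112] [ 0.642 -0.121  0.117] [230.615 187.872]
0.117 39 [ 0.612 -0.141  0.117] [ 0.642 -0.121  0.123] [230.923 185.462]
0.123 47 [ 0.612 -0.142  0.123] [ 0.645 -0.121  0.129] [230.128 182.532]
0.129 40 [ 0.612 -0.14   0.129] [ 0.645 -0.121  0.135] [230.6  180.45]
0.135 51 [ 0.61  -0.141  0.135] [ 0.645 -0.121  0.141] [229.902 177.569]
0.141 46 [ 0.61  -0.139  0.141] [ 0.646 -0.12   0.147] [230.217 175.283]
0.147 50 [ 0.608 -0.141  0.147] [ 0.645 -0.12   0.153] [230.   172.44]
0.15
[... 1367 characters left out ...]
0.123  0.141] [282.649 262.129]
0.141 333 [ 0.615 -0.129  0.141] [ 0.648 -0.123  0.147] [282.856 266.958]
0.147 371 [ 0.615 -0.128  0.147] [ 0.648 -0.122  0.153] [281.679 271.96 ]
0.153 225 [ 0.626 -0.135  0.153] [ 0.638 -0.124  0.159] [282.493 281.138]
0.159 411 [ 0.626 -0.134  0.159] [ 0.638 -0.123  0.165] [282.589 291.786]
0.165 55 [ 0.625 -0.147  0.165] [ 0.637 -0.123  0.171] [280.964 309.036]
0.177 62 [ 0.624 -0.147  0.177] [ 0.634 -0.135  0.182] [280.935 349.145]
0.183 217 [ 0.625 -0.155  0.186] [ 0.71  -0.134  0.189] [473.041 348.793]
0.189 1650 [ 0.605 -0.153  0.189] [ 0.71  -0.1    0.195] [360.79  302.451]
0.195 2719 [ 0.584 -0.147  0.195] [ 0.71 -0.1   0.2 ] [326.151 296.957]
top 0
```

Both cameras put the real fingertips at z≈0.097 with the TCP reported at 0.062. The gripper ends about 35 mm short of the nominal TCP, while the lateral position is right. I'll press again with that offset and stop on force.

```bash
python3 - <<'E'
from h import *
np.set_printoptions(precision=3,suppress=True)
x,y=.6275,-.1345
env.movel([x,y,.042],rate=.08)
f0=np.mean([env.sense()['wrist_force'] for _ in range(3)],axis=0); print('f0',f0)
z=.042
while z>.010:
    z-=.002 if z>.022 else .001
    env.movel([x,y,z],rate=.03)
    s=env.sense(); f=s['wrist_force'][2]-f0[2]; print(round(z,4),round(s['ee_pos'][2],4),round(f,2))
    if abs(f)>14: break
env.pause(.2); print(env.sense()['wrist_force'])
env.movel([x,y,.05],rate=.04); env.movel([x,y,.12],rate=.2)
env.reach([.51,-.19,.17],rot(-98))
save('wrist','w4')
print([(r['at'],r['score']) for r in tip_of('wrist','block_1')],[(r['at'],r['score']) for r in tip_of('wrist','plunger_top')])
print(env.sense()['t'])
E
```

```text
f0 [ 0.129  0.329 -0.506]
0.04 0.0401 0.02
0.038 0.0379 1.14
0.036 0.0362 1.64
0.034 0.0341 3.75
0.032 0.032 3.48
0.03 0.0301 3.84
0.028 0.0281 3.73
0.026 0.0261 4.87
0.024 0.0241 4.49
0.022 0.0221 4.07
0.021 0.0212 5.58
0.02 0.0202 5.87
0.019 0.0193 6.03
0.018 0.0183 6.14
0.017 0.0177 9.46
0.016 0.0176 14.46
[-1.563 -0.858 13.466]
[([0.5614, -0.1284, 0.0107], 0.93), ([0.5187, -0.1156, 0.0021], 0.87)] [([0.7603, -0.2444, 0.0509], 0.71), ([0.6243, -0.1342, 0.0719], 0.67), ([0.6457, -0.3383, -0.001], 0.28)]
21.725
```

View pics/w4.png

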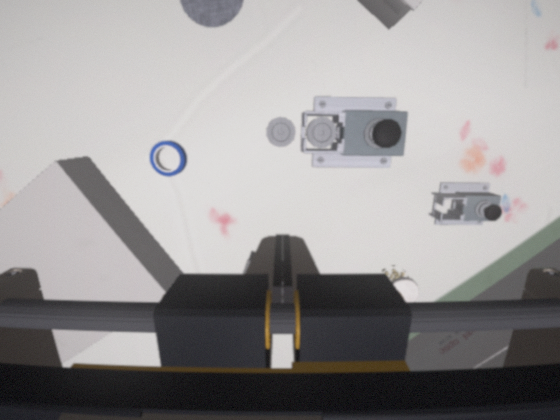

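The press reached the hard stop at commanded z 0.0177 and about 6 N, then rose to 14 N, so the tip offset is 34.3 mm. The view shows the plunger up (385,133), one block out at (281,131), and the next block in the magazine (321,131). Now I'll push it clear sideways and measure before the second push.

```bash
cat >> h.py <<'E'
OFF=.0343
def look(name,guess):
    p,_=save('wrist',name)
    r=tip_of('wrist','block_1'); print('blk',[(np.round(q['at'],3),round(q['score'],2)) for q in r])
    print('felt',[(np.round(q['at'],4),round(q['score'],2)) for q in tip_of('wrist','felt_spot')])
    return p
E
python3 - <<'E'
from h import *
np.set_printoptions(precision=3,suppress=True)
R=rot(-90); x=.513
env.reach([x,-.165,.06],R); env.movel([x,-.165,.005-OFF],rate=.12)
print(env.sense()['wrist_force'])
env.movel([x,-.098,.005-OFF],rate=.05)
print(env.sense()['wrist_force'])
env.movel([x,-.118,.005-OFF],rate=.08)
look('w5',None); print(env.sense()['t'],env.sense()['ee_pos'])
E
```

```text
[0.172 0.019 0.141]
[-1.283 -0.015 -0.525]
blk [(array([ 0.518, -0.07 , -0.   ]), 0.87), (array([ 0.563, -0.126,  0.011]), 0.83)]
felt [(array([ 0.519, -0.066,  0.002]), 0.42)]
25.1833 [ 0.513 -0.118 -0.029]
```

View pics/w5.png

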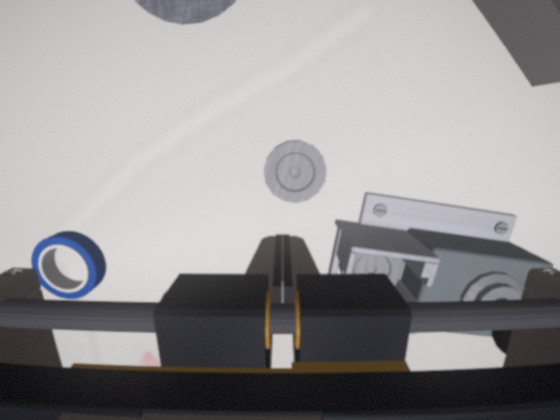

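The picture shows the block at (295,171), about (0.518,-0.070). An angled push from here would foul the magazine, so I'll push straight +y another 6 cm, then diagonally to the felt.

```bash
python3 - <<'E'
from h import *
np.set_printoptions(precision=3,suppress=True)
z=.005-OFF
env.movel([.513,-.038,z],rate=.05); env.movel([.513,-.056,z],rate=.08)
save('wrist','w6'); r=[q for q in tip_of('wrist','block_1') if abs(q['at'][1]+.01)<.03]
print([(q['at'],q['score']) for q in r])
b=np.array(r[0]['at'][:2]) if r else np.array([.518,-.01])
felt=np.array([.464,.050]); d=felt-b; L=np.linalg.norm(d); d/=L
R=rot(np.degrees(np.arctan2(-d[1],-d[0]))); s=b-.045*d; e=felt-.028*d
env.movel([.513,-.056,.05],rate=.15)
env.reach([*s,.05],R); env.movel([*s,z],rate=.1)
env.movel([*e,z],rate=.05); print(env.sense()['wrist_force'])
env.movel([*(e-.03*d),z],rate=.08); env.movel([*(e-.03*d),.1],rate=.2)
p=look('w7',None); print(env.sense()['t'])
E
```

```text
[([0.5182, -0.0088, -0.0006], 0.87)]
[-0.016  0.669  0.171]
blk [(array([0.464, 0.052, 0.001]), 0.98)]
felt [(array([ 0.462,  0.047, -0.001]), 0.95)]
33.225
```

View pics/w7.png

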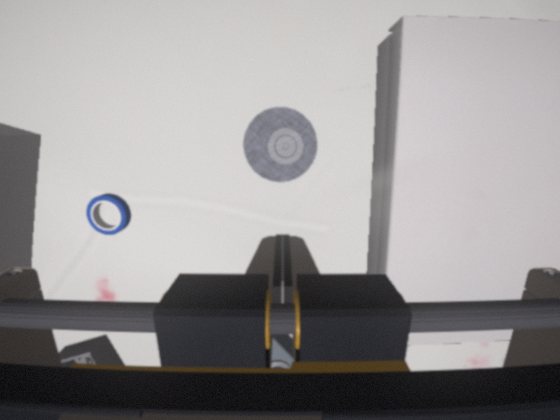

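The block at (285,146), radius about 18 px, lies well inside the felt at (280,144), radius about 37 px. The robot is clear, so I'm handing in.

```bash
python3 -c "
from h import *
print(workorder.finish_job())"
```

```text
the job is handed in; nothing more can be done
None
```

The job is handed in: one lens block came out and now lies wholly on the felt spot. The last reading before hand-in was 33.2 s of the 56 s allowed.

- **First press missed:** my first press, and a second lowering to look at it, touched nothing. The cameras showed the real fingertips about 34 mm short of the reported tool point, so I corrected for that.
- **Pressing:** the corrected press went down to the hard stop at about 6 N, rising to 14 N against the stop. The plunger came up again and one block was out. The wrist camera still showed a block in the magazine.
- **Pushing:** I moved the block with the shut fingers only, without picking it up. Two straight pushes to the left took it clear of the dispenser, and one diagonal push took it onto the felt.
- **Last check:** the wrist camera put the block about 5 mm from the felt's centre, and up to 20 mm would still be on it. The fingers were raised clear of everything.
- **Bystanders:** I did no closing measurement of the parts bin, the tape roll or the jar. The arm's path was planned clear of all three, and the tape roll looked in place in the last picture.

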